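# Re-zero the pigment mill and set it four clicks open

### The arm

A 7-joint arm with a two-finger parallel gripper is mounted at the origin on the work surface. World frame = base frame: x ahead of the robot, y to its left, z up, the work surface at z = 0. Lengths are in m, angles in rad, forces in N, time in s.
With the tool pointing down it reaches from about 0.425 to 0.875 m from the base axis. Payload 9.9 kg.
Tool frame: the origin (TCP) lies at the very end of the fingers, on their centre line; the grasp point (between the pads) lies 19 mm behind it; z points along the fingers, y is the line along which they close (so a half turn about z gives the same grasp; the last joint's range is limited). The gripper opens to 85 mm and grips with 20 to 120 N. Pads are 22 mm wide; open, the fingers measure 114 mm over their backs; the gripper's body (76 mm by 85 mm) begins 54 mm behind the grasp point. The pads swing forward as they close: fully open they stand 13 mm farther back than shut.
Start: joints at [1.101, 0.576, 0.025, 1.437, -0.015, 1.129, -0.057], TCP at [0.254, -0.625, 0.231] pointing down, gripper open.
Joint ranges: [-2.76, 2.76], [-0.34, 2.15], [-1.52, 1.57], [0.19, 2.46], [-1.09, 4.23], [0.17, 1.99], [-2.82, 2.82]. Speed limits (rad/s): [2.22, 2.22, 3.01, 3.01, 3.14, 3.14, 3.14].

### API

Orientations are given as [roll, pitch, yaw] about the fixed x, y, z axes, in that order (R = Rz(yaw) Ry(pitch) Rx(roll)).
In Python, from workcell import telemetry, imaging, workorder gives the robot as it stands. The module is installed in compiled form; this text tells all that it offers.
- The arm moves only by the shell command python3 -m crank 'ROWS' [FORCE]. ROWS is a JSON object of lists of equal length, an entry for each row: "gripper": the finger opening in mm, from 0 to 85.4; "dp": the shift along the tool's x, y, z in mm, a list of three; "rot": the turn, a rotation vector about the tool's x, y, z in degrees, a list of three. In form: {"gripper": [gripper, ...], "dp": [[x, y, z], ...], "rot": [[rx, ry, rz], ...]}. A call has 1 to 8 rows; each row is the pose to reach, as a shift and turn from the pose commanded when the call began, along the tool's axes at that moment; what a row does not reach only later rows make up. A row lasts 1/10 s, in which the tool goes at most 50 mm and 8.59 degrees, less where a joint would pass 70% of its speed; a pose out of reach is approached as far as the arm can. A call with a gripper value outside its range is refused whole. The fingers move at their own pace and stop on an object; FORCE is the grip in N (left out, the last holds). Time passes only in rows, so rows that repeat a pose let the fingers close. It gives the time, the measured TCP pose, the force, the opening and the grip force at its end, in the units of the state.
- telemetry.observe(): the state, without advancing time (a new reading comes with each control period).
- imaging.camera(name): name is "scene" or "top" or "wrist"; returns the picture (384x512x3 uint8, blue, green, red); there is no depth.
- imaging.calibration(name): a dict with "fx", "fy", "cx", "cy" (pixels), "world_to_cam" (4x4, takes a point from world to camera coordinates); the wrist camera has in their place "tool_from_camera" (4x4, takes a point from camera to tool coordinates, whose origin is the TCP and whose axes are the flange's). Camera axes: x right, y up, looking along -z (the intrinsics and any distortion apply to the point x, -y, -z); pixel columns grow to the right and rows downward; lengths in m; the calibration is good to about 2 mm. A picture is of the moment at which its call begins: read the wrist's pose just before it. calibration takes no time and is no camera call.
- workorder.hand_in(): hands the job in; it is judged then, once.
The state is a dict: "t": time; "joint_pos": joint angles; "joint_vel": joint speeds; "joint_efforts": joint torques, N m; "ee_pos": TCP position; "tcp_rot": TCP orientation; "force": force on the tool from outside, world axes, zero at the start; "wrist_torque": the same for the moment, N m; "gripper_width": finger opening in m; "grasp_force": force on a finger pad.
Only numpy, scipy, OpenCV 4.12 (cv2) and the standard library are available. Lean on these libraries where they do the work, as an engineer would, in place of code of your own. Each camera call takes 0.05 s, during which the arm holds its last target. There are 200 camera calls.

### The job

Re-zero the pigment mill: turn its adjustment ring clockwise until you feel the burrs touch, without forcing it, then back it off exactly four clicks and let go. Then lock the setting by pressing the red plunger beside the ring fully down, and leave everything else on the bench where it is.

Things in the scene. Friction and masses are not known exactly. Their poses are not given: they have to be found in the camera images.
- mill: White pigment mill bolted to the bench, 95 mm across, on a grey base plate 130 mm (x) by 250 mm (y, -85 to +165). Origin: bench level on the vertical grinding axis, z up. White casting to z = 85 mm, on it the black zero ring (z 85 to 93) and the silver adjustment ring (z 93 to 127) with an amber dome (42 mm across, to z = 140) that turns with it. The red plunger stands at y = +120 mm.
- ring_grip (a point): On the axis of the silver adjustment ring at the height to grip it: 117 mm above the bench, 24 mm above the ring's underside. The ring is round and knurled, 60 mm across: grip it across any diameter, held by friction (50 N is ample). Clockwise seen from above closes the mill. Site z is up, x points from the axis to the ring's red mark.
- ring_mark (a point): Red mark on the adjustment ring's top edge, 28 mm from the axis; turns with the ring.
- zero_mark (a point): Red tick (0) on the black zero ring, 84 mm across, under the adjustment ring; 37 mm from the axis, z = 93 mm; white ticks at every click. Closing first clicks the ring down to 0 (it starts 1 or 2 clicks open), then drags the zero ring along for 0.2 to 0.8 rad until the burrs touch; the drag is steady, 0.2 N m or so while moving, little of it standing still. It stays behind on backing off.
- clicks (a joint): Angle of the adjustment ring from the zero ring's red tick, rad, 0 to 2.36, growing counter-clockwise from above (opening). 24 clicks to a turn: a stop every 0.2618 rad, so four clicks is 1.047. Passing a click takes about 0.1 N m; let go between two stops, the ring settles into one. After touching, the zero ring marks the touch, so this reads the opening from there.
- upper_burr: Upper burr, hidden inside the mill, turns with the adjustment ring; on the axis, about 63 mm above the bench. The burrs count as touching at 5 N between them (0.15 N m above the drag, 0.05 rad past first contact) and are damaged at 25 N (0.75 N m above the drag, 0.25 rad past first contact).
- lower_burr: Fixed lower burr, hidden inside the mill, on the axis 60 mm above the bench. Its wear, and so the ring angle at which the burrs touch, differs each time and cannot be seen, only felt: from first contact the torque to turn the ring on rises above the steady drag by 3 N m per rad, and this stays when standing still.
- lock (a joint): Red locking plunger on the mill's base plate, 22 mm across: 0 is up, 0.012 m fully down. It stays where it is left; pushing it takes about 5 N until it bottoms.
- lock_top (a point): Centre of the plunger's flat top, 84 mm above the bench when up. It is 120 mm from the ring's axis.
- jar_ochre: Bystander: closed pigment jar, ochre, 48 mm across, 60 mm tall, white cap; origin at the centre of its underside.
- jar_green: Bystander: closed pigment jar, grey-green, 48 mm across, 60 mm tall, white cap; origin at the centre of its underside.
- dish: Bystander: open white ceramic dish, 90 mm across, 30 mm tall; origin at the centre of its underside.
- spatula: Bystander: spatula about 200 mm long, lying flat; origin at the centre of its underside.
- brush: Bystander: brush about 180 mm long, lying flat; origin at the centre of its underside.
- vase: Bystander: green openwork bronze vase, 120 mm across, 165 mm tall, with one handle; origin at the centre of its underside.
- solvent: Bystander: brown glass bottle, 60 mm across, 150 mm tall; origin at the centre of its underside.

How it is judged:
On the way, in this order (a step that is already met when the one before it is completed fails the run):
1. the burrs touch (at least 5 N between them) (contact force between upper_burr and lower_burr above 5 N), for 0.2 s.
2. the ring rests four clicks open (within 0.4 click) (value of joint clicks between 0.94248 and 1.15192 rad), for 0.2 s.
3. the locking plunger is down (at least 10 of its 12 mm) (value of joint lock above 0.01 m), for 0.1 s.
At the end, for the whole second after the job is handed in: The ring stands four clicks (within 0.4 click, 0.1 rad) open from the position where the burrs touched, let go and at rest, and the red plunger is down at least 10 mm of its 12 mm (all of step 2 and value of joint lock above 0.01 m and velocity of joint clicks between -0.1 and 0.1 rad/s).
It fails at once if the burrs are forced together with more than 25 N (contact force between upper_burr and lower_burr above 25 N).
It fails at once if another thing on the bench (jars, dish, spatula, brush, vase, bottle) is moved more than 30 mm (distance of any of jar_ochre, jar_green, dish, spatula, brush, vase, solvent from where it was at the start of the episode above 0.03 m).
It fails at once if a jar, the dish, the vase or the bottle is tipped (angle between any of jar_ochre, jar_green, dish, vase, solvent's own z axis and vertical above 0.5 rad).
It also fails if it takes over 64 s, if anything falls off the work surface, if the arm or the gripper's body presses on something with over 40 N, if the wrist force passes 120 N, or if a joint passes its speed limit or range.

## Working session

There is one attempt and no reset: what is moved stays moved. The work goes in short steps, Python scripts to look and compute and a shell command to move; the robot and the scene stay as the last step left them, time stands still between calls to the robot, and variables do not carry over. Pictures are saved under pics/ and viewed, at most 10 in all, crops included, and the job is handed in when it is done.

```bash
mkdir -p pics; python3 - <<'E'
from workcell import telemetry, imaging
import cv2,numpy as np
s=telemetry.observe()
for k,v in s.items(): print(k,np.round(v,4).tolist())
a=imaging.camera("scene");b=imaging.camera("top")
cv2.imwrite("pics/scene.png",a);cv2.imwrite("pics/top.png",b)
for n in("scene","top","wrist"):print(n,imaging.calibration(n))
E
```

```text
t 0.0
joint_pos [1.1012, 0.5765, 0.0248, 1.4379, -0.015, 1.129, -0.0565]
joint_vel [-0.0005, -0.0002, 0.0004, -0.0017, -0.0001, 0.0004, -0.001]
joint_efforts [-0.0014, -76.577, 2.2501, -28.5966, 0.0152, 0.0126, -0.0]
ee_pos [0.2538, -0.625, 0.2305]
tcp_rot [-3.14, 0.0001, 0.3859]
force [0.1858, 0.6285, 0.2072]
wrist_torque [-0.03, 0.0317, -0.0382]
grasp_force 0.0
gripper_width 0.0856
scene {'fx': 418.6810124979454, 'fy': 418.6810124979454, 'cx': 256.79572704887903, 'cy': 189.6016961266065, 'world_to_cam': array([[-2.56174069e-02,  9.99627348e-01,  9.42935354e-03,
        -1.25426529e-03],
       [-5.82169736e-01, -2.25858359e-02,  8.12753517e-01,
         2.39434519e-01],
       [ 8.12663613e-01,  1.53311533e-02,  5.82531380e-01,
        -1.66630610e+00],
       [ 0.00000000e+00,  0.00000000e+00,  0.00000000e+00,
         1.00000000e+00]])}
top {'fx': 389.65765201041273, 'fy': 389.65765201041273, 'cx': 253.598212582492, 'cy': 197.3884587232339, 'world_to_cam': array([[-0.02047316, -0.99978642,  0.00282172,  0.01507125],
       [ 0.98308435, -0.01961719,  0.1820998 , -0.5827818 ],
       [-0.18200555,  0.00650215,  0.98327601, -1.07525805],
       [ 0.        ,  0.        ,  0.        ,  1.        ]])}
wrist {'fx': 331.9015060677138, 'fy': 331.9015060677138, 'cx': 257.38875380915675, 'cy': 184.2833409568208, 'tool_from_camera': array([[-3.99783985e-04,  9.63191796e-01,  2.68814814e-01,
         6.78031587e-02],
       [ 9.99999912e-01,  4.18660779e-04, -1.28961548e-05,
         2.50066159e-03],
       [-1.24963690e-04,  2.68814785e-01, -9.63191879e-01,
        -1.41973980e-01],
       [ 0.00000000e+00,  0.00000000e+00,  0.00000000e+00,
         1.00000000e+00]])}
```

View pics/scene.png

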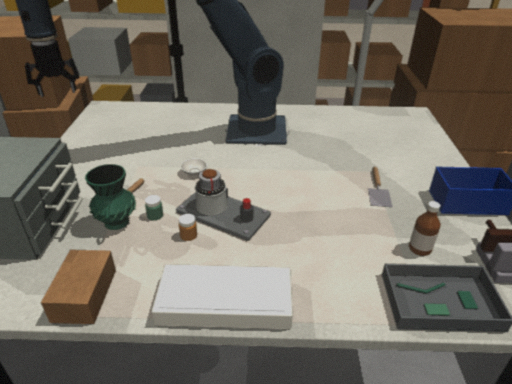

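View pics/top.png

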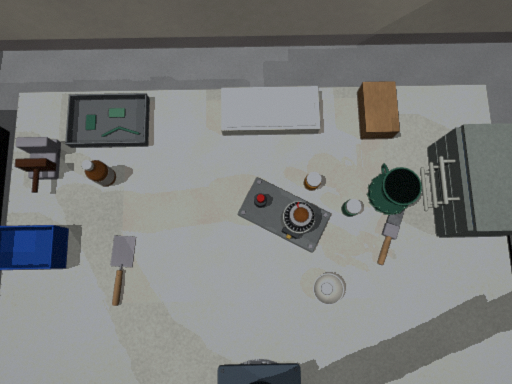

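Scene view: the mill's amber dome is near (209,174) and the red plunger near (246,203). Top view: dome near (301,215), plunger near (261,199), jars at (314,181) and (353,208).

```bash
cat > h.py <<'E'
import cv2,numpy as np
from workcell import imaging
def ray(n,u,v,T=None):
    c=imaging.calibration(n)
    d=np.array([(u-c["cx"])/c["fx"],-(v-c["cy"])/c["fy"],-1.])
    M=np.linalg.inv(c["world_to_cam"]) if T is None else T@c["tool_from_camera"]
    return M[:3,3],M[:3,:3]@d
def plane(n,u,v,z,T=None):
    o,d=ray(n,u,v,T);return o+d*(z-o[2])/d[2]
def tri(rs):
    A=np.zeros((3,3));b=np.zeros(3)
    for o,d in rs:
        d=d/np.linalg.norm(d);P=np.eye(3)-np.outer(d,d);A+=P;b+=P@o
    p=np.linalg.solve(A,b);return p,[np.linalg.norm(np.cross(p-o,d/np.linalg.norm(d))) for o,d in rs]
def blobs(img,h0,h1,s,v,box,amin=5):
    x0,y0,x1,y1=box;h=cv2.cvtColor(img,cv2.COLOR_BGR2HSV)[y0:y1,x0:x1]
    H=h[...,0].astype(int);H=np.where(H>170,H-180,H)
    m=((H>=h0)&(H<=h1)&(h[...,1]>s)&(h[...,2]>v)).astype(np.uint8)
    n,_,st,ce=cv2.connectedComponentsWithStats(m)
    return [(np.round(ce[i]+[x0,y0],1).tolist(),st[i][:5].tolist()) for i in range(1,n) if st[i][4]>=amin]
E
python3 - <<'E'
from h import *
a=cv2.imread("pics/scene.png");b=cv2.imread("pics/top.png")
for n,i,bx in(("scene",a,(185,155,275,240)),("top",b,(240,175,335,255))):
    print(n,"red",blobs(i,-8,4,150,60,bx,3)); print("amber",blobs(i,5,20,110,60,bx,5))
u=cv2.resize(a[150:245,170:280],None,fx=3.6,fy=3.6,interpolation=2)
v=cv2.resize(b[165:255,235:345],None,fx=3.6,fy=3.6,interpolation=2)
k=np.zeros((342,800,3),np.uint8);k[:u.shape[0],:u.shape[1]]=u[:342];k[:v.shape[0],400:400+v.shape[1]]=v
cv2.imwrite("pics/crop.png",k)
E
```

```text
scene red [([246.4, 203.0], [59, 44, 6, 10, 51])]
amber [([209.1, 173.5], [18, 15, 13, 9, 91]), ([190.2, 232.3], [0, 68, 11, 17, 144])]
top red [([260.4, 197.8], [17, 19, 8, 9, 54]), ([297.4, 203.4], [57, 27, 2, 4, 5])]
amber [([308.6, 185.3], [64, 3, 14, 12, 50]), ([300.5, 214.2], [54, 32, 14, 15, 161])]
```

View pics/crop.png

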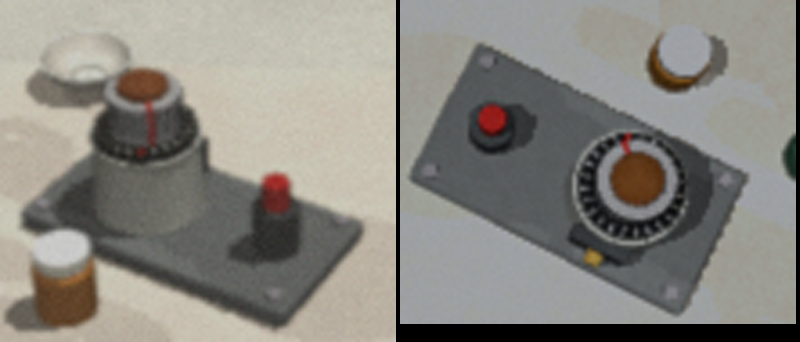

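The crop shows the dome, silver ring, red marks (both facing the scene camera, left of centre) and the plunger. There is a small yellow tab on the casting's robot side. Next I triangulate.

```bash
python3 - <<'E'
from h import *
print("dome",tri([ray("scene",209.1,173.5),ray("top",300.5,214.2)]))
print("plunger",tri([ray("scene",246.4,200.5),ray("top",260.4,197.8)]))
d=plane("top",300.5,214.2,.135);p=plane("top",260.4,197.8,.082);print(d,p,np.linalg.norm((d-p)[:2]))
print("scene",plane("scene",209.1,173.5,.135),plane("scene",246.4,200,.082))
v=p-d;print("yaw of +y",np.degrees(np.arctan2(v[1],v[0])))
for n,u,w in(("ochre",314,179),("green",353,206)):print(n,plane("top",u,w,.06))
print("vase",plane("top",402,186,.165),"mark",plane("top",297.4,203.4,.127))
E
```

```text
dome (array([ 0.52047592, -0.12031991,  0.13025421]), [np.float64(0.000427811272045946), np.float64(0.00042781127204593764)])
plunger (array([ 0.57627753, -0.0145236 ,  0.08096249]), [np.float64(0.0011918203612606636), np.float64(0.0011918203612606621)])
[ 0.51985493 -0.12014672  0.135     ] [ 0.57612603 -0.01569006  0.082     ] 0.11864919341633336
scene [ 0.52768463 -0.11876572  0.135     ] [ 0.57538541 -0.01336673  0.082     ]
yaw of +y 61.68852907291501
ochre [ 0.63260234 -0.17330338  0.06      ]
green [ 0.55093896 -0.28139429  0.06      ]
vase [ 0.58493201 -0.3857463   0.165     ] mark [ 0.55051063 -0.11404527  0.127     ]
```

```bash
python3 -m crank '{"gripper":[85,85,85,85,85,85,85,85],"dp":[[20,-17,-5],[50,-42,-10],[80,-67,-10],[110,-93,-10],[140,-118,-10],[170,-143,-10],[200,-168,-10],[220,-185,-10]],"rot":[[0,0,0],[0,0,0],[0,0,0],[0,0,0],[0,0,0],[0,0,0],[0,0,0],[0,0,0]]}' 50
python3 -m crank '{"gripper":[85,85,85,85,85,85,85,85],"dp":[[30,-25,0],[60,-51,0],[90,-76,0],[120,-101,5],[150,-127,10],[180,-152,10],[205,-173,10],[216,-183,10]],"rot":[[0,0,0],[0,0,0],[0,0,0],[0,0,0],[0,0,0],[0,0,0],[0,0,0],[0,0,0]]}'
python3 - <<'E'
from workcell import telemetry,imaging
from h import *
from scipy.spatial.transform import Rotation as R
s=telemetry.observe();T=np.eye(4);T[:3,:3]=R.from_euler('xyz',s["tcp_rot"]).as_matrix();T[:3,3]=s["ee_pos"]
a=imaging.camera("wrist");cv2.imwrite("pics/w1.png",a);np.save("T1.npy",T)
print(s["joint_pos"],s["ee_pos"],s["tcp_rot"],s["t"])
f=(0,0,512,384)
print(blobs(a,5,20,110,60,f,60));print("red",blobs(a,-8,4,150,60,f,6))
E
```

```text
t: 0.9
ee_pos: [0.3895, -0.3683, 0.2411]
tcp_rot: [-3.141, -0.0, 0.388]
force: [-0.4, -0.3, -0.2]
gripper_width: 0.085
grasp_force: 0.0
t: 1.7
ee_pos: [0.5206, -0.1169, 0.231]
tcp_rot: [-3.14, -0.001, 0.39]
force: [0.2, 0.0, 0.3]
gripper_width: 0.0848
grasp_force: 0.0
[ 0.20533514  0.36649482 -0.09979862  1.80870349  0.04171274  0.96857262
 -1.09252641] [ 0.52062604 -0.11693793  0.23103463] [-3.14036747e+00 -5.51201713e-04  3.89787332e-01] 1.7
[([334.0, 76.9], [323, 49, 36, 51, 543]), ([259.9, 186.3], [234, 161, 53, 52, 2124])]
red [([170.2, 64.3], [156, 50, 30, 29, 654]), ([275.2, 135.3], [272, 130, 8, 11, 51]), ([263.4, 150.5], [260, 141, 7, 20, 107])]
```

View pics/w1.png

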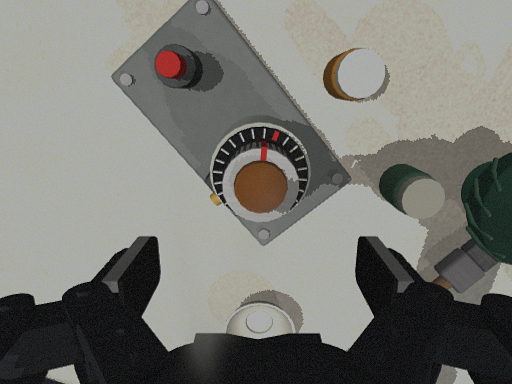

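The wrist view shows the dome at (260,186), the ring mark at (263,150), the zero tick at (275,135) and the plunger top at (170,64).

```bash
python3 - <<'E'
from h import *
T=np.load("T1.npy")
r=[ray("wrist",259.9,186.3,T),ray("top",300.5,214.2),ray("scene",209.1,173.5)]
print("dome w+t",tri(r[:2]),"all",tri(r))
print("w z.13",plane("wrist",259.9,186.3,.133,T))
pl=[ray("wrist",168.5,65.5,T),ray("top",260.4,197.8),ray("scene",246.4,200.5)]
print("pl",tri(pl[:2]),tri(pl),plane("wrist",168.5,65.5,.084,T))
c=plane("wrist",259.9,186.3,.133,T)
m=plane("wrist",263.4,150.5,.127,T)-c; z=plane("wrist",275.2,135.3,.093,T)-c
for v in(m,z): print(np.hypot(*v[:2]),np.degrees(np.arctan2(v[1],v[0])))
E
```

```text
dome w+t (array([ 0.52064075, -0.12122927,  0.12928474]), [np.float64(0.00035308706096193995), np.float64(0.0003530870609618983)]) all (array([ 0.52063653, -0.12070256,  0.13025675]), [np.float64(0.0008054793912102851), np.float64(0.00013333076843596422), np.float64(0.0008252425120899505)])
w z.13 [ 0.52158861 -0.12115918  0.133     ]
pl (array([ 0.57610151, -0.01615179,  0.07915648]), [np.float64(0.0006670968092008661), np.float64(0.0006670968092010604)]) (array([ 0.57587154, -0.01527788,  0.08016553]), [np.float64(0.0015311158448543833), np.float64(0.0007379567041436005), np.float64(0.0019513709987134928)]) [ 0.5757169  -0.01784036  0.084     ]
0.026275482375805327 16.624732022699895
0.03568546010003601 0.8581941474242952
```

```bash
python3 -m crank '{"gripper":[85,85,85,85,85,85,85,85],"dp":[[-1,4,0],[-1,4,0],[-1,4,10],[-1,4,30],[-1,4,50],[-1,4,50],[-1,4,50],[-1,4,50]],"rot":[[0,0,-6],[0,0,-14],[0,0,-22],[0,0,-30],[0,0,-38],[0,0,-46],[0,0,-54],[0,0,-60]]}' 50
python3 -m crank '{"gripper":[85,85,85,85,85,85,85,85],"dp":[[0,0,0],[0,0,0],[0,0,20],[0,0,40],[0,0,60],[0,0,75],[0,0,83],[0,0,83]],"rot":[[0,0,-8],[0,0,-16],[0,0,-24],[0,0,-30],[0,0,-30],[0,0,-30],[0,0,-30],[0,0,-30]]}'
cat > st.py <<'E'
from workcell import telemetry as t
import numpy as np
s=t.observe()
for k in("t","ee_pos","tcp_rot","force","wrist_torque","gripper_width","grasp_force","joint_pos"):print(k,np.round(s[k],4).tolist())
E
python3 st.py
```

```text
t: 2.55
ee_pos: [0.5192, -0.1263, 0.1809]
tcp_rot: [-3.14, 0.001, 1.437]
force: [-0.6, -0.7, -0.3]
gripper_width: 0.0847
grasp_force: 0.0
t: 3.35
ee_pos: [0.519, -0.1255, 0.0974]
tcp_rot: [-3.139, -0.001, 1.955]
force: [-0.0, 0.1, 0.6]
gripper_width: 0.0851
grasp_force: 0.0
t 3.35
ee_pos [0.519, -0.1255, 0.0974]
tcp_rot [-3.1394, -0.0007, 1.9555]
force [-0.0301, 0.0982, 0.5971]
wrist_torque [-0.016, 0.0051, -0.0111]
gripper_width 0.0851
grasp_force 0.0
joint_pos [0.4459, 0.5596, -0.4412, 1.9564, 0.3582, 0.7043, 0.1715]
```

```bash
python3 -m crank '{"gripper":[85,85,85],"dp":[[3.7,3.4,0],[3.7,3.4,0],[3.7,3.4,0]],"rot":[[0,0,0],[0,0,0],[0,0,0]]}' 50; python3 st.py
```

```text
t: 3.65
ee_pos: [0.5223, -0.1196, 0.099]
tcp_rot: [3.141, 0.001, 1.957]
force: [0.2, 0.5, 0.1]
gripper_width: 0.0848
grasp_force: 0.0
t 3.65
ee_pos [0.5223, -0.1196, 0.099]
tcp_rot [3.1405, 0.0007, 1.957]
force [0.154, 0.4804, 0.1002]
wrist_torque [0.0051, -0.015, -0.0023]
gripper_width 0.0848
grasp_force 0.0
joint_pos [0.4352, 0.558, -0.4424, 1.9533, 0.3575, 0.7055, 0.1625]
```

```bash
python3 -m crank '{"gripper":[62,58,55,55,55,55,55,55],"dp":[[0,0,0],[0,0,0],[0,0,0],[0,0,0],[0,0,0],[0,0,0],[0,0,0],[0,0,0]],"rot":[[0,0,0],[0,0,0],[0,0,0],[0,0,0],[0,0,0],[0,0,0],[0,0,0],[0,0,0]]}' 50; python3 st.py
```

```text
t: 4.45
ee_pos: [0.5201, -0.1206, 0.0989]
tcp_rot: [-3.138, 0.0, 1.956]
force: [-8.5, -0.8, 12.9]
gripper_width: 0.0586
grasp_force: 50.7
t 4.45
ee_pos [0.5201, -0.1206, 0.0989]
tcp_rot [-3.1385, 0.0005, 1.9559]
force [-8.4609, -0.8144, 12.852]
wrist_torque [-0.386, 1.684, 0.0398]
gripper_width 0.0586
grasp_force 50.6596
joint_pos [0.4359, 0.5574, -0.4415, 1.955, 0.3577, 0.7082, 0.1624]
```

```bash
python3 -m crank '{"gripper":[55,55,55,55],"dp":[[0,-0.5,-0.5],[0,-1,-1],[0,-1,-1],[0,-1,-1]],"rot":[[0,0,0],[0,0,0],[0,0,0],[0,0,0]]}' 50; python3 st.py|sed -n '2,5p'
for i in 1; do python3 -m crank '{"gripper":[55,55,55,55,55,55,55],"dp":[[0,0,0],[0,0,0],[0,0,0],[0,0,0],[0,0,0],[0,0,0],[0,0,0]],"rot":[[0,0,2],[0,0,5],[0,0,8],[0,0,11],[0,0,14],[0,0,14],[0,0,14]]}'>/dev/null; done; python3 st.py
```

```text
t: 4.85
ee_pos: [0.5201, -0.1206, 0.0991]
tcp_rot: [-3.14, -0.0, 1.956]
force: [-4.7, -2.5, 2.7]
gripper_width: 0.0585
grasp_force: 54.5
ee_pos [0.5201, -0.1206, 0.0991]
tcp_rot [-3.1399, -0.0001, 1.9562]
force [-4.6744, -2.4923, 2.6814]
wrist_torque [-0.6235, 1.138, 0.0441]
t 5.55
ee_pos [0.5198, -0.1207, 0.0991]
tcp_rot [-3.1393, 0.0004, 1.7115]
force [-5.7726, -3.168, 3.2821]
wrist_torque [-0.6348, 1.4011, -0.1328]
gripper_width 0.0585
grasp_force 54.812
joint_pos [0.391, 0.5479, -0.372, 1.9576, 0.3026, 0.6921, -0.026]
```

```bash
python3 -m crank '{"gripper":[55,55,55,55],"dp":[[0,0,0],[0,0,0],[0,0,0],[0,0,0]],"rot":[[0,0,2],[0,0,4],[0,0,4],[0,0,4]]}'>/dev/null; python3 st.py|sed -n '3,7p'
python3 -m crank '{"gripper":[55,55,55,55],"dp":[[0,0,0],[0,0,0],[0,0,0],[0,0,0]],"rot":[[0,0,2],[0,0,4],[0,0,6],[0,0,6]]}'>/dev/null; python3 st.py|sed -n '3,7p'
python3 -m crank '{"gripper":[55,55],"dp":[[0,0,0],[0,0,0]],"rot":[[0,0,0],[0,0,0]]}'>/dev/null; python3 st.py|sed -n '3,7p'
```

```text
tcp_rot [-3.1392, 0.0005, 1.6418]
force [-5.9601, -3.2535, 2.9156]
wrist_torque [-0.5985, 1.3836, -0.0568]
gripper_width 0.0583
grasp_force 54.8737
tcp_rot [-3.1391, 0.0008, 1.5362]
force [-5.9387, -3.7351, 3.624]
wrist_torque [-0.5804, 1.4183, -0.0705]
gripper_width 0.0584
grasp_force 54.9039
tcp_rot [-3.1391, 0.0007, 1.5372]
force [-6.7443, -2.3734, 4.3112]
wrist_torque [-0.5544, 1.44, -0.0772]
gripper_width 0.0585
grasp_force 54.9058
```

```bash
for k in 1 2 3; do :; done
python3 -m crank '{"gripper":[55,55],"dp":[[0,0,0],[0,0,0]],"rot":[[0,0,1],[0,0,2]]}'>/dev/null; python3 st.py|sed -n '3,5p'
python3 -m crank '{"gripper":[55,55,55],"dp":[[0,0,0],[0,0,0],[0,0,0]],"rot":[[0,0,0],[0,0,0],[0,0,0]]}'>/dev/null; python3 st.py|sed -n '3,5p'
python3 - <<'E'
from h import *
a=imaging.camera("wrist");cv2.imwrite("pics/w2.png",a)
b=imaging.camera("top");cv2.imwrite("pics/t2.png",b)
k=cv2.resize(b[185:245,270:330],(384,384),interpolation=2)
c=np.hstack([a[:, :400],k]);cv2.imwrite("pics/c2.png",c)
E
```

```text
tcp_rot [-3.1391, 0.0008, 1.5021]
force [-7.0807, -2.1461, 3.9841]
wrist_torque [-0.5688, 1.4887, 0.2281]
tcp_rot [-3.1391, 0.0008, 1.5023]
force [-6.0026, -2.7833, 3.3479]
wrist_torque [-0.615, 1.4444, -0.0257]
```

View pics/c2.png

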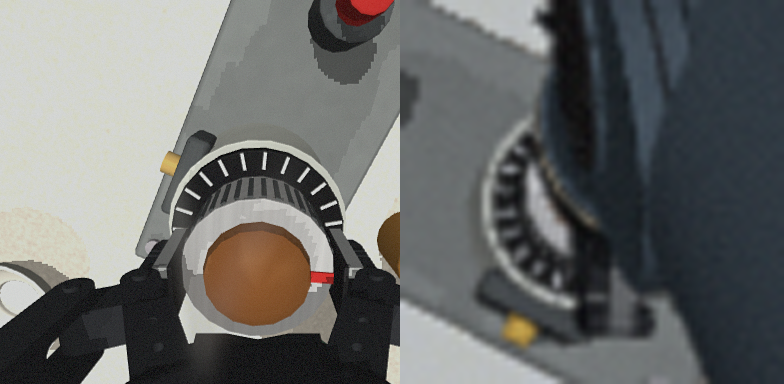

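The wrist view shows both pads on the silver ring, with its red mark at (321,277) beside the right pad. The ring turns with the gripper, and the zero ring is now being dragged along.

```bash
cat > tq.py <<'E'
from workcell import telemetry as t
s=t.observe();print(round(s["t"],2),"yaw %.4f tz %.3f grip %.1f w %.4f fx %.1f fy %.1f fz %.1f"%(s["tcp_rot"][2],s["wrist_torque"][2],s["grasp_force"],s["gripper_width"],*s["force"]))
E
python3 -m crank '{"gripper":[55,55,55,55],"dp":[[0,0,0],[0,0,0],[0,0,0],[0,0,0]],"rot":[[0,0,1],[0,0,2],[0,0,2],[0,0,2]]}'>/dev/null; python3 tq.py
python3 -m crank '{"gripper":[55,55,55,55],"dp":[[0,0,0],[0,0,0],[0,0,0],[0,0,0]],"rot":[[0,0,1],[0,0,2],[0,0,2],[0,0,2]]}'>/dev/null; python3 tq.py
python3 -m crank '{"gripper":[55,55,55,55],"dp":[[0,0,0],[0,0,0],[0,0,0],[0,0,0]],"rot":[[0,0,1],[0,0,2],[0,0,2],[0,0,2]]}'>/dev/null; python3 tq.py
python3 -m crank '{"gripper":[55,55,55,55],"dp":[[0,0,0],[0,0,0],[0,0,0],[0,0,0]],"rot":[[0,0,1],[0,0,2],[0,0,2],[0,0,2]]}'>/dev/null; python3 tq.py
```

```text
7.55 yaw 1.4675 tz 0.047 grip 54.9 w 0.0587 fx -6.9 fy -3.0 fz 3.9
7.95 yaw 1.4325 tz 0.056 grip 54.9 w 0.0589 fx -6.1 fy -3.5 fz 4.1
8.35 yaw 1.3977 tz 0.015 grip 55.0 w 0.0584 fx -6.9 fy -3.3 fz 4.0
8.75 yaw 1.3628 tz 0.027 grip 55.0 w 0.0586 fx -6.4 fy -3.0 fz 4.2
```

```bash

python3 -m crank '{"gripper":[55,55,55,55],"dp":[[0,0,0],[0,0,0],[0,0,0],[0,0,0]],"rot":[[0,0,1],[0,0,2],[0,0,2],[0,0,2]]}'>/dev/null; python3 tq.py
python3 -m crank '{"gripper":[55,55,55,55],"dp":[[0,0,0],[0,0,0],[0,0,0],[0,0,0]],"rot":[[0,0,1],[0,0,2],[0,0,2],[0,0,2]]}'>/dev/null; python3 tq.py
python3 -m crank '{"gripper":[55,55,55,55],"dp":[[0,0,0],[0,0,0],[0,0,0],[0,0,0]],"rot":[[0,0,1],[0,0,2],[0,0,2],[0,0,2]]}'>/dev/null; python3 tq.py
python3 -m crank '{"gripper":[55,55,55,55],"dp":[[0,0,0],[0,0,0],[0,0,0],[0,0,0]],"rot":[[0,0,1],[0,0,2],[0,0,2],[0,0,2]]}'>/dev/null; python3 tq.py
```

```text
9.15 yaw 1.3279 tz 0.062 grip 55.0 w 0.0586 fx -7.3 fy -2.1 fz 4.7
9.55 yaw 1.2930 tz 0.074 grip 55.0 w 0.0589 fx -8.0 fy -1.8 fz 4.5
9.95 yaw 1.2581 tz 0.031 grip 55.0 w 0.0588 fx -7.4 fy -2.6 fz 3.7
10.35 yaw 1.2234 tz 0.134 grip 55.0 w 0.0585 fx -7.3 fy -2.9 fz 4.5
```

```bash

python3 -m crank '{"gripper":[55,55,55,55],"dp":[[0,0,0],[0,0,0],[0,0,0],[0,0,0]],"rot":[[0,0,0],[0,0,0],[0,0,0],[0,0,0]]}'>/dev/null; python3 tq.py
python3 -m crank '{"gripper":[55,55,55,55],"dp":[[0,0,0],[0,0,0],[0,0,0],[0,0,0]],"rot":[[0,0,1],[0,0,2],[0,0,2],[0,0,2]]}'>/dev/null; python3 tq.py
python3 -m crank '{"gripper":[55,55,55,55],"dp":[[0,0,0],[0,0,0],[0,0,0],[0,0,0]],"rot":[[0,0,1],[0,0,2],[0,0,2],[0,0,2]]}'>/dev/null; python3 tq.py
```

```text
10.75 yaw 1.2234 tz 0.083 grip 55.0 w 0.0588 fx -7.6 fy -3.0 fz 4.2
11.15 yaw 1.1887 tz 0.137 grip 55.0 w 0.0588 fx -6.4 fy -2.7 fz 4.8
11.55 yaw 1.1539 tz 0.221 grip 55.0 w 0.0587 fx -7.3 fy -1.8 fz 5.3
```

```bash

python3 -m crank '{"gripper":[55,55,55,55],"dp":[[0,0,0],[0,0,0],[0,0,0],[0,0,0]],"rot":[[0,0,1],[0,0,2],[0,0,2],[0,0,2]]}'>/dev/null; python3 tq.py
python3 -m crank '{"gripper":[55,55,55,55],"dp":[[0,0,0],[0,0,0],[0,0,0],[0,0,0]],"rot":[[0,0,1],[0,0,2],[0,0,2],[0,0,2]]}'>/dev/null; python3 tq.py
python3 -m crank '{"gripper":[55,55,55],"dp":[[0,0,0],[0,0,0],[0,0,0]],"rot":[[0,0,0],[0,0,0],[0,0,0]]}'>/dev/null; python3 tq.py
```

```text
11.95 yaw 1.1191 tz 0.341 grip 55.1 w 0.0585 fx -7.7 fy -3.3 fz 5.1
12.35 yaw 1.0844 tz 0.353 grip 55.1 w 0.0587 fx -7.3 fy -2.9 fz 4.5
12.65 yaw 1.0845 tz 0.441 grip 55.1 w 0.0583 fx -7.7 fy -2.3 fz 6.2
```

```bash

python3 -m crank '{"gripper":[55,55,55,55,55,55,55,55],"dp":[[0,0,0],[0,0,0],[0,0,0],[0,0,0],[0,0,0],[0,0,0],[0,0,0],[0,0,0]],"rot":[[0,0,-3],[0,0,-7],[0,0,-11],[0,0,-15],[0,0,-19],[0,0,-23],[0,0,-27],[0,0,-30]]}'>/dev/null; python3 tq.py
python3 -m crank '{"gripper":[55,55,55,55,55,55,55,55],"dp":[[0,0,0],[0,0,0],[0,0,0],[0,0,0],[0,0,0],[0,0,0],[0,0,0],[0,0,0]],"rot":[[0,0,-4],[0,0,-8],[0,0,-12],[0,0,-16],[0,0,-20],[0,0,-24],[0,0,-28],[0,0,-30]]}'>/dev/null
python3 -m crank '{"gripper":[55,55,55,55],"dp":[[0,0,0],[0,0,0],[0,0,0],[0,0,0]],"rot":[[0,0,0],[0,0,0],[0,0,0],[0,0,0]]}'>/dev/null; python3 tq.py
```

```text
13.45 yaw 1.6098 tz -0.029 grip 54.9 w 0.0586 fx -6.0 fy -2.9 fz 3.4
14.65 yaw 2.1305 tz 0.079 grip 54.7 w 0.0585 fx -4.4 fy -2.7 fz 2.1
```

```bash

python3 -m crank '{"gripper":[65,75,85,85,85,85],"dp":[[0,0,0],[0,0,0],[0,0,0],[0,0,0],[0,0,0],[0,0,0]],"rot":[[0,0,0],[0,0,0],[0,0,0],[0,0,0],[0,0,0],[0,0,0]]}' >/dev/null; python3 tq.py
python3 -m crank '{"gripper":[85,85,85,85,85,85,85],"dp":[[0,0,-10],[0,0,-40],[0,0,-70],[0,0,-100],[0,0,-130],[0,0,-133],[0,0,-133]],"rot":[[0,0,0],[0,0,0],[0,0,0],[0,0,0],[0,0,0],[0,0,0],[0,0,0]]}' 
python3 - <<'E'
from workcell import telemetry,imaging
from h import *
from scipy.spatial.transform import Rotation as R
s=telemetry.observe();T=np.eye(4);T[:3,:3]=R.from_euler('xyz',s["tcp_rot"]).as_matrix();T[:3,3]=s["ee_pos"]
a=imaging.camera("wrist");np.save("T3.npy",T);cv2.imwrite("pics/w3.png",a)
f=(0,0,512,384)
am=[b for b in blobs(a,5,20,110,60,f,500)];rd=blobs(a,-8,4,150,60,f,6)
print(am,rd,s["joint_pos"],s["ee_pos"],s["tcp_rot"])
c=plane("wrist",*am[0][0],.133,T)
for b in rd:
  for z in(.127,.093,.084):
    v=plane("wrist",*b[0],z,T);d=v-c;print(b[0],z,v[:2].round(4),np.hypot(*d[:2]).round(4),np.degrees(np.arctan2(d[1],d[0])).round(1))
E
```

```text
15.25 yaw 2.1312 tz -0.028 grip 0.0 w 0.0850 fx 0.1 fy 0.3 fz -0.0
t: 15.95
ee_pos: [0.5212, -0.1202, 0.2335]
tcp_rot: [3.14, 0.002, 2.131]
force: [0.1, 0.6, -0.8]
gripper_width: 0.085
grasp_force: 0.0
[([255.6, 180.4], [230, 155, 53, 52, 2128]), ([311.7, 232.8], [294, 219, 46, 43, 762])] [([373.5, 99.3], [358, 87, 32, 26, 656]), ([289.0, 183.2], [282, 180, 14, 8, 69])] [ 0.54400333  0.40494489 -0.57759911  1.7924801   0.25646558  1.01716095
  0.42789601] [ 0.52124472 -0.12020074  0.23350484] [3.14015940e+00 1.70635684e-03 2.13094441e+00]
[373.5, 99.3] 0.127 [ 0.5602 -0.0248] 0.1041 66.8
[373.5, 99.3] 0.093 [ 0.5705 -0.0194] 0.1134 63.1
[373.5, 99.3] 0.084 [ 0.5732 -0.0179] 0.116 62.2
[289.0, 183.2] 0.127 [ 0.5432 -0.1101] 0.0262 23.6
[289.0, 183.2] 0.093 [ 0.5511 -0.1162] 0.0322 7.6
[289.0, 183.2] 0.084 [ 0.5532 -0.1179] 0.0341 4.5
```

View pics/w3.png

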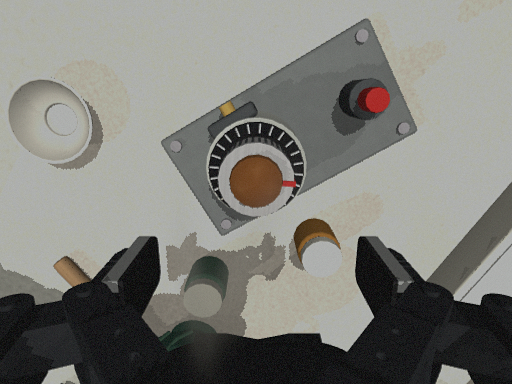

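The wrist view shows the ring mark at (289,183) and the zero tick hidden under the ring. The jars and dish are undisturbed. I'll check the tick from the scene camera.

```bash
python3 - <<'E'
from h import *
a=imaging.camera("scene");cv2.imwrite("pics/s4.png",a)
b=imaging.camera("top");cv2.imwrite("pics/t4.png",b)
k=np.hstack([cv2.resize(a[160:215,185:240],(385,385),interpolation=2),cv2.resize(b[190:245,273:328],(385,385),interpolation=2)]);cv2.imwrite("pics/c4.png",k)
print(blobs(a,-8,5,110,50,(185,155,235,215),2),blobs(b,-8,5,110,50,(270,190,330,245),2))
W=imaging.calibration("scene");C=np.array([.5207,-.1207])
for k in(3,4,5):
  an=np.radians(25-15*k);p=np.array([*(C+.037*np.array([np.cos(an),np.sin(an)])),.093,1]);q=W["world_to_cam"]@p
  print(k,W["cx"]-W["fx"]*q[0]/q[2],W["cy"]+W["fy"]*q[1]/q[2])
E
```

```text
[([213.3, 183.6], [27, 23, 3, 12, 17]), ([201.5, 190.5], [16, 35, 2, 2, 4])] [([295.5, 205.5], [25, 14, 2, 4, 4])]
3 203.53654470350847 191.52610785784145
4 200.67515025196232 190.5185476373501
5 198.45085809561004 189.09965638530267
```

View pics/c4.png

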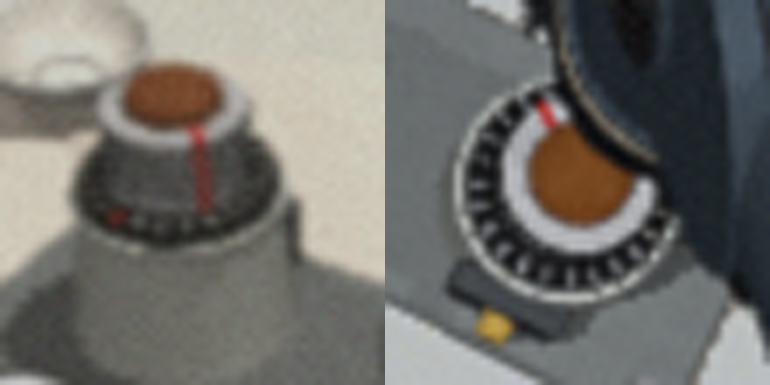

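Zero tick at (201.5,190.5) matches the four-click prediction (200.7,190.5), with three white ticks between it and the mark. Now the plunger.

```bash
python3 -m crank '{"gripper":[60,40,20,0,0,0,0,0],"dp":[[10,20,0],[25,45,0],[40,70,0],[52,90,0],[59,102,0],[59,102,30],[59,102,70],[59,102,70]],"rot":[[0,0,0],[0,0,0],[0,0,0],[0,0,0],[0,0,0],[0,0,0],[0,0,0],[0,0,0]]}' 30
python3 -m crank '{"gripper":[0,0,0,0,0],"dp":[[0,0,30],[0,0,55],[0,0,63],[0,0,63],[0,0,63]],"rot":[[0,0,0],[0,0,0],[0,0,0],[0,0,0],[0,0,0]]}'
```

```text
t: 16.9
ee_pos: [0.5726, -0.017, 0.1575]
tcp_rot: [-3.133, -0.004, 2.131]
force: [-0.6, 0.6, -0.4]
gripper_width: -0.0
grasp_force: 0.0
t: 17.4
ee_pos: [0.5767, -0.0159, 0.1007]
tcp_rot: [3.14, 0.001, 2.131]
force: [1.3, 1.7, 0.4]
gripper_width: -0.0003
grasp_force: 0.0
```

```bash
python3 -m crank '{"gripper":[0,0,0,0,0,0,0,0],"dp":[[0,0,4],[0,0,8],[0,0,12],[0,0,15],[0,0,17],[0,0,19],[0,0,20],[0,0,20]],"rot":[[0,0,0],[0,0,0],[0,0,0],[0,0,0],[0,0,0],[0,0,0],[0,0,0],[0,0,0]]}'
python3 -m crank '{"gripper":[0,0,0,0],"dp":[[0,0,2],[0,0,4],[0,0,6],[0,0,6]],"rot":[[0,0,0],[0,0,0],[0,0,0],[0,0,0]]}'
python3 -m crank '{"gripper":[0,0,0],"dp":[[0,0,1],[0,0,2],[0,0,2]],"rot":[[0,0,0],[0,0,0],[0,0,0]]}'
```

```text
t: 18.2
ee_pos: [0.5759, -0.016, 0.0792]
tcp_rot: [-3.141, -0.0, 2.131]
force: [-0.8, 0.1, 2.2]
gripper_width: 0.0001
grasp_force: 0.8
t: 18.6
ee_pos: [0.5759, -0.0159, 0.0729]
tcp_rot: [-3.142, -0.0, 2.131]
force: [-0.0, -0.0, -0.0]
gripper_width: 0.0002
grasp_force: 0.0
t: 18.9
ee_pos: [0.576, -0.0159, 0.072]
tcp_rot: [3.141, 0.001, 2.131]
force: [-3.9, -0.5, 11.7]
gripper_width: 0.0001
grasp_force: 6.3
```

```bash
python3 -m crank '{"gripper":[0,0,0,0],"dp":[[0,0,0.5],[0,0,1],[0,0,1],[0,0,1]],"rot":[[0,0,0],[0,0,0],[0,0,0],[0,0,0]]}'
python3 -m crank '{"gripper":[0,0,0,0,0,0,0],"dp":[[0,0,-5],[0,0,-30],[0,0,-70],[0,0,-110],[0,0,-150],[0,0,-160],[0,0,-160]],"rot":[[0,0,0],[0,0,0],[0,0,0],[0,0,0],[0,0,0],[0,0,0],[0,0,0]]}'
python3 - <<'E'
from h import *
a=imaging.camera("scene")
print(blobs(a,-8,5,110,50,(185,155,275,225),2))
cv2.imwrite("pics/c5.png",cv2.resize(a[150:245,170:280],None,fx=5,fy=5,interpolation=2))
E
```

```text
t: 19.3
ee_pos: [0.5761, -0.0159, 0.0719]
tcp_rot: [3.141, 0.001, 2.131]
force: [-7.3, -1.6, 22.8]
gripper_width: -0.0002
grasp_force: 11.6
t: 20.0
ee_pos: [0.5769, -0.0158, 0.2318]
tcp_rot: [3.139, 0.002, 2.131]
force: [0.0, 0.1, -0.7]
gripper_width: 0.0003
grasp_force: 0.0
[([213.4, 183.4], [27, 23, 3, 12, 16]), ([201.5, 190.5], [16, 35, 2, 2, 4]), ([246.2, 204.9], [58, 47, 8, 7, 46])]
```

View pics/c5.png

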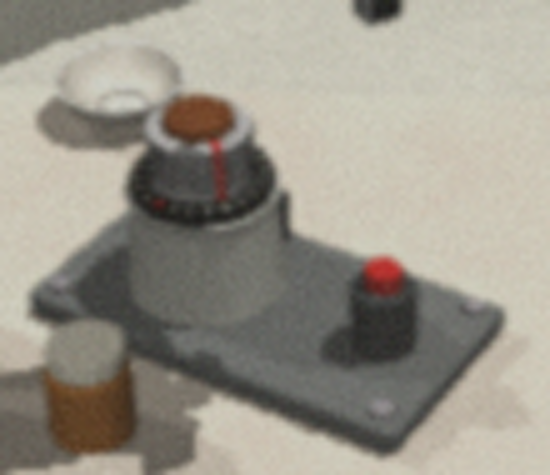

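The plunger bottomed at z = 0.072, with its top now at (246,205), and the ring and tick have not moved.

```bash
python3 -c "
from workcell import workorder
print(workorder.hand_in())"
```

```text
the job is handed in; nothing more can be done
None
```

I closed the mill until the burrs touched (about 0.35 N m above the drag), backed the ring off four clicks and let go, pressed the plunger down its full 12 mm, and handed the job in at about 20 s; no verdict came back.

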